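# Level the sedimentation stand with its thumbwheel and load the sample

## Task

Get the blood sedimentation stand ready and start the test: roll its recessed thumbwheel by the small exposed rim, with a fingertip and a light touch, until the tube deck is level (the bubble of its spirit level between the two rings), and let go of the wheel. Only then take the purple-capped sample tube, the one beside two blue-capped ones in the low rack, out of it and stand it in any well of the levelled deck, lowered gently all the way to the well's floor, not dropped, and released. Do not press hard on the stand or its wheel, and leave the blue-capped tubes, the cotton jar and the green bottle alone.

Things in the scene. Friction and masses are not known exactly. Their poses are not given: they have to be found in the camera images.
- esr_stand: Sedimentation stand, fixed: grey base 100 (x) x 230 (y) x 20 mm, origin on the trolley under its centre; at yaw 0 x points away from the robot, y to its left, z up. White tube deck on top; at its right end a white housing (y -115 to -65 mm, x -42 to 42 mm, top at z 38 mm) with the thumbwheel sunk in it. Fragile: over 18 N on any part of it by the robot, or 25 N through the tube, does damage.
- esr_wheel: Black ribbed thumbwheel, radius 20, width 12 mm, axis along the stand's y, origin on its axis (turns with it). Rigid; stays where left. Worn: it runs out of true, its rim's height changes as it turns. A drag of about 3 N along the rim moves it; pressed too lightly it slips. Rolling the top away from the robot (stand +x) 1 rad lifts the deck's right end 0.02 rad; toward, lowers it. Stops 3.4 rad off level.
- esr_deck: White tube deck of the stand, pivoted on a pin along x at its left end (origin: stand x 0, y 95, z 30 mm, axes as the stand's when level). It spans stand y -45 to 105 and x -45 to 40 mm, its highest part 78 mm above the trolley when level. At the start its right end, beside the wheel, hangs low by 0.03 to 0.06 rad.
- vial_mid (a point): Top of the middle of the yellow-green spirit level, 64 mm long, 11 mm thick, on the deck's front edge, along y. Two black rings mark it, 10 mm either side of this point. Axes as the deck's.
- bubble (a point): Middle of the pale bubble, 14 mm long, in the spirit level. It runs to the higher end: from vial_mid by 3.3 mm per 0.01 rad of deck tilt, so 6.6 mm per rad of the wheel, toward the left (+y) while the right end is low. Level: it lies between the rings, its middle within 3.5 mm of vial_mid along y.
- rim_top (a point): Nominal top of the wheel's rim, at mid width: stand x 0, y -90, z 44 mm. The worn wheel's real top lies up to 1.8 mm higher or lower, depending on how far the wheel is turned. About 6 mm of the wheel stand out of the housing, through a slot 15 mm wide (y) and 38 mm long (x). Axes as the stand's.
- well_1 (a point): Centre of the floor of the left well, where the tube's underside comes to rest; axes as the deck's, z out of the well. Each well has two tiers: a lower block from the floor up to 12 mm with a 15.4 mm hole, and a guide plate 34 to 40 mm above the floor with a 15.0 mm hole, both slightly chamfered. Wells are 32 mm apart in a row along y.
- well_2 (a point): The same for the middle well.
- well_3 (a point): The same for the right well.
- rack: Beige open tube rack, 216 (x) x 119 (y) x 29 mm, fixed; origin under its centre. The three loose tubes stand in its middle row (rack y 0, x 10, 50.5 and 91 mm, in any order) on its floor, 3 mm above the trolley, in openings of about 14 mm.
- tube_purple: The sample: tube 12.8 mm in diameter, with a purple cap 16.6 mm in diameter, 81 mm tall over all; the cap is the top 23 mm, grip it there. Origin at the centre of its underside, z up the tube. 10 to 18 g. Stands in the rack with 1 to 2 mm of play, perhaps leaning a little.
- tube_blue_1: Blue-capped tube, same size as the sample, loose in the rack. Stays there.
- tube_blue_2: Second blue-capped tube, the same. Stays there.
- cotton_jar: Glass jar of cotton, 123 mm wide, 114 mm high, loose at the left front. Origin under its centre. Leave alone.
- bottle_green: Green antiseptic bottle, 64 mm wide, 160 mm high, loose at the left rear. Origin under its centre. Leave alone.
There are look-alikes about, which are no part of the job. Leave any red look-alike of the tube_purple alone.

How it is judged:
On the way, in this order (a step that is already met when the one before it is completed fails the run):
1. the bubble lies between the rings (within 3.5 mm of the middle) and the wheel is let go, the sample still in the rack (y of bubble in the frame of vial_mid between -0.0035 and 0.0035 m and contact force between the arm and esr_stand below 0.1 N and distance of tube_purple from where it was at the start of the episode below 0.02 m), for 0.3 s.
2. the sample tube stands on the floor of a well, upright (y of bubble in the frame of vial_mid between -0.0035 and 0.0035 m and ((horizontal distance between tube_purple and well_1 below 0.004 m and z of tube_purple in the frame of well_1 below 0.003 m) or (horizontal distance between tube_purple and well_2 below 0.004 m and z of tube_purple in the frame of well_2 below 0.003 m) or (horizontal distance between tube_purple and well_3 below 0.004 m and z of tube_purple in the frame of well_3 below 0.003 m)) and angle between tube_purple's own z axis and vertical below 0.1 rad), for 0.2 s.
At the end, for the whole second after the job is handed in: The bubble lies between the rings, within 3.5 mm of the middle, and the purple-capped tube stands released and at rest in one of the three wells: its underside within 3 mm of the well's floor and 4 mm of its centre, less than 0.1 rad from vertical (all of step 2 and linear speed of tube_purple below 0.02 m/s and contact force between the arm and tube_purple below 0.1 N); the robot touches nothing.
It fails at once if the robot presses the stand or its thumbwheel with more than 18 N (contact force between any of the fingers, the arm and esr_stand above 18 N).
It fails at once if the sample tube is forced against the stand with more than 25 N (contact force between tube_purple and esr_stand above 25 N).
It fails at once if the sample tube is dropped into a well (faster than 0.4 m/s inside it) ((horizontal distance between tube_purple and well_1 below 0.012 m and z of tube_purple in the frame of well_1 below 0.05 m and linear speed of tube_purple above 0.4 m/s) or (horizontal distance between tube_purple and well_2 below 0.012 m and z of tube_purple in the frame of well_2 below 0.05 m and linear speed of tube_purple above 0.4 m/s) or (horizontal distance between tube_purple and well_3 below 0.012 m and z of tube_purple in the frame of well_3 below 0.05 m and linear speed of tube_purple above 0.4 m/s)).
It fails at once if a blue-capped tube is pulled out or knocked over (moved 20 mm), or the cotton jar or green bottle is shifted by 20 mm (distance of any of tube_blue_1, tube_blue_2, cotton_jar, bottle_green from where it was at the start of the episode above 0.02 m).
It also fails if it takes over 72 s, if anything falls off the work surface, if the arm or the gripper's body presses on something with over 40 N, if the wrist force passes 120 N, or if a joint passes its speed limit or range.

## Robot

A 6-joint arm with a two-finger parallel gripper is mounted at the origin on a cart in front of the work surface, level with it; the furniture and walls round the work are solid. World frame = base frame: x ahead of the robot, y to its left, z up, the work surface at z = 0. Lengths are in m, angles in rad, forces in N, time in s.
With the tool pointing down it reaches from about 0.375 to 0.975 m from the base axis. Payload 3.8 kg.
Tool frame: the origin (TCP) lies at the very end of the fingers, on their centre line; the grasp point (between the pads) lies 19 mm behind it (bot.tcp_to_grasp is the z of the grasp point in the tool frame, in m); z points along the fingers, y is the direction in which the jaws open and shut (so a half turn about z gives the same grasp; the last joint's range is limited). The gripper opens to 85 mm and grips with 20 to 120 N. Pads are 22 mm wide; open, the fingers measure 114 mm over their backs; the gripper's body (76 mm by 85 mm) begins 54 mm behind the grasp point. The pads swing forward as they close: fully open they stand 13 mm farther back than shut.
Start: joints at [1.245, 0.264, 1.604, -0, 1.274, -0.037], TCP at [0.192, 0.647, 0.231] pointing down, gripper open.
Joint ranges: [-2.63, 2.63], [-0.94, 2.18], [0.31, 2.57], [-1.31, 4.45], [0, 2.66], [-2.55, 2.55]. Speed limits (rad/s): [2.57, 2.57, 3.14, 3.14, 3.14, 3.14].

## Interface

Orientations are given as a rotation vector (axis times angle).
In Python, from workcell import status, vision, job, bot gives the robot as it stands.
- The arm moves only by the tool apply_moves, never from a script. Its argument "deltas" is a list of rows, each a list of 7 numbers: the shift along the tool's x, y, z in m, then the turn, a rotation vector about the tool's x, y, z in rad, then the closure, from 0 (fully open) to 1 (shut). In form: [[x, y, z, rx, ry, rz, jaw], ...]. A call has 1 to 8 rows; each row is the pose to reach, as a shift and turn from the pose commanded when the call began, along the tool's axes at that moment; what a row does not reach only later rows make up. A row lasts 1/12 s, in which the tool goes at most 41.7 mm and 7.16 degrees, less where a joint would pass 70% of its speed; a pose out of reach is approached as far as the arm can. A call with a gripper value outside its range is refused whole. The fingers move at their own pace and stop on an object; "squeeze" is the grip in N (left out, the last holds). Time passes only in rows, so rows that repeat a pose let the fingers close. It gives the time, the measured TCP pose, the force and the opening at its end, in the units of the state.
- status.read_state(): the state, without advancing time (a new reading comes with each control period).
- vision.read_camera(name): name is "scene" or "top" or "wrist"; returns the picture (400x640x3 uint8, red, green, blue); there is no depth.
- vision.get_calibration(name): a dict with "fov_y" (degrees; the focal length in pixels is half the picture's height over the tangent of half this angle, whatever the lens; pixels are square), "cx", "cy" (the principal point, pixels), "k1" (the pictures are not rectified: a ray, as slopes to the right and down, at radius r is drawn at 1 + k1 r^2 times it, then the intrinsics apply), "R" (3x3) and "t" (3): a world point X has camera coordinates R X + t; the wrist camera has in their place "tool_from_camera" (4x4, takes a point from camera to tool coordinates, whose origin is the TCP and whose axes are the flange's). Camera axes: x right, y down, z forward; pixel columns grow to the right and rows downward; lengths in m; the calibration is good to about 2 mm. A picture is of the moment at which its call begins: read the wrist's pose just before it. get_calibration takes no time and is no camera call.
- job.finish_job(): hands the job in, once; it reports no verdict.
The state is a dict: "time": time; "q": joint angles; "joint_vel": joint speeds; "joint_torque": joint torques, N m; "tool_pos": TCP position; "tcp_rot": TCP orientation; "wrist_force": force on the tool from outside, world axes, zero at the start; "torque": the same for the moment, N m; "width": opening from 0.0 (shut) to 1.0 (fully open).
Only numpy, scipy, OpenCV 4.12 (cv2) and the standard library are available. Lean on these libraries where they do the work, as an engineer would, in place of code of your own. Each camera call takes 0.05 s, during which the arm holds its last target. There are 200 camera calls.

## Working session

There is one attempt and no reset: what is moved stays moved. The work goes in short steps, Python scripts to look and compute and a tool call to move; the robot and the scene stay as the last step left them, time stands still between calls to the robot, and variables do not carry over. Pictures are saved under pics/ and viewed, about 8 in all and at most 12, crops included, and the job is handed in when it is done.

Besides the shell and the picture viewer there is one more tool, called as name([rows], argument=value, ...), one row to a line, values as JSON. apply_moves: Moves the arm, as the interface text tells. Its arguments: {"type":"object","properties":{"deltas":{"type":"array","items":{"type":"array","items":{"type":"number"}}},"squeeze":{"type":"number"}},"required":["deltas"]}

```bash
ls && mkdir -p pics && cat > h.py <<'E'
import numpy as np, cv2
from workcell import status, vision, job, bot
from scipy.spatial.transform import Rotation as Ro
def K(c):
    f=200/np.tan(np.radians(c["fov_y"])/2); return f
def cam(name,s=None):
    c=vision.get_calibration(name)
    if name!="wrist": return c,np.array(c["R"]),np.array(c["t"])
    s=s or status.read_state()
    T=np.eye(4);T[:3,:3]=Ro.from_rotvec(s["tcp_rot"]).as_matrix();T[:3,3]=s["tool_pos"]
    W=np.linalg.inv(T@np.array(c["tool_from_camera"]))
    return c,W[:3,:3],W[:3,3]
def ray(C,u,v):
    c,R,t=C;f=K(c);d=np.array([(u-c["cx"])/f,(v-c["cy"])/f]);p=d.copy()
    for _ in range(20): p=d/(1+c["k1"]*(p@p))
    w=R.T@np.array([p[0],p[1],1]); return -R.T@t,w/np.linalg.norm(w)
def onz(C,u,v,z):
    o,d=ray(C,u,v); return o+d*(z-o[2])/d[2]
def proj(C,X):
    c,R,t=C;q=R@np.array(X)+t;p=q[:2]/q[2];p=p*(1+c["k1"]*(p@p));return p*K(c)+[c["cx"],c["cy"]]
def two(C1,p1,C2,p2):
    o1,d1=ray(C1,*p1);o2,d2=ray(C2,*p2)
    a=np.linalg.lstsq(np.array([d1,-d2]).T,o2-o1,rcond=None)[0]
    A,B=o1+a[0]*d1,o2+a[1]*d2;return (A+B)/2,np.linalg.norm(A-B)
def shot(n,fn):
    s=status.read_state();im=vision.read_camera(n);cv2.imwrite("pics/"+fn,im[:,:,::-1]);return im,cam(n,s)
E
python3 - <<'E'
from h import *
for n in("top","scene"): 
    im,C=shot(n,n+"0.png"); print(n,C)
s=status.read_state();print(s["time"],s["tool_pos"],s["tcp_rot"],s["wrist_force"],bot.tcp_to_grasp,vision.get_calibration("wrist"))
E
```

```text
pics
top ({'fov_y': 53.10927279776361, 'cx': 327.375463095582, 'cy': 194.47300798833362, 'k1': 0.017850626837197136, 'R': array([[-0.01602765, -0.99892347,  0.04353186],
       [-0.99626665,  0.01226104, -0.0854542 ],
       [ 0.08482846, -0.04473897, -0.99539066]]), 't': array([0.2388495 , 0.4789772 , 0.87233865])}, array([[-0.01602765, -0.99892347,  0.04353186],
       [-0.99626665,  0.01226104, -0.0854542 ],
       [ 0.08482846, -0.04473897, -0.99539066]]), array([0.2388495 , 0.4789772 , 0.87233865]))
scene ({'fov_y': 48.936206084443036, 'cx': 316.410183560779, 'cy': 199.5499442131397, 'k1': -0.11761924162925678, 'R': array([[ 0.8391715 , -0.54374764,  0.01138823],
       [-0.3874916 , -0.6124508 , -0.68902415],
       [ 0.38162999,  0.57379659, -0.7246489 ]]), 't': array([-0.24397341,  0.37666714,  0.61165361])}, array([[ 0.8391715 , -0.54374764,  0.01138823],
       [-0.3874916 , -0.6124508 , -0.68902415],
       [ 0.38162999,  0.57379659, -0.7246489 ]]), array([-0.24397341,  0.37666714,  0.61165361]))
0.1 [0.1920313  0.64640355 0.2300576 ] [-0.45207971 -3.10851912  0.00323737] [-0.21913702 -0.60175868  0.46607611] -0.0187 {'fov_y': 70.3471895365914, 'cx': 321.88476781697716, 'cy': 197.5967764225736, 'k1': -0.04035700390370549, 'tool_from_camera': array([[ 6.24226687e-04, -9.60679840e-01, -2.77657803e-01,
         7.04068447e-02],
       [ 9.99999742e-01,  5.00637225e-04,  5.16010841e-04,
        -4.41440086e-04],
       [-3.56715379e-04, -2.77658054e-01,  9.60679904e-01,
        -1.42641362e-01],
       [ 0.00000000e+00,  0.00000000e+00,  0.00000000e+00,
         1.00000000e+00]])}
```

View pics/top0.png

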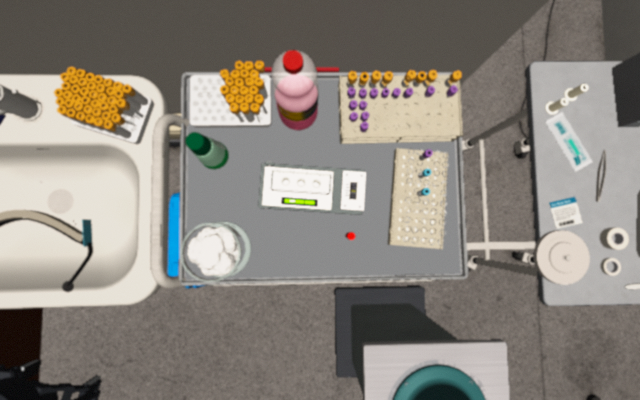

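View pics/scene0.png

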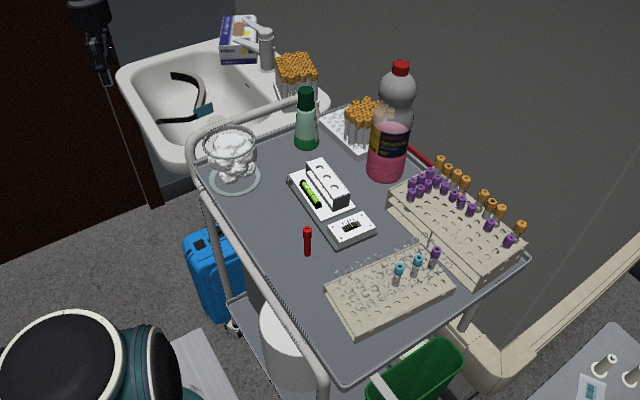

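The top view shows the stand at (313,188), its wheel at (353,190), and the purple cap at (427,154) with blue caps at (426,173) and (424,192). The red decoy is at (350,236). In the scene view the stand wheel is at (351,226), the purple cap at (435,252) and the decoy at (307,240).

```bash
python3 - <<'E'
from h import *
T=cam("top");S=cam("scene")
it=cv2.imread("pics/top0.png");isc=cv2.imread("pics/scene0.png")
def blobs(im,lo,hi,roi,mn=5):
    h=cv2.cvtColor(im,cv2.COLOR_BGR2HSV);m=cv2.inRange(h,lo,hi);k=np.zeros_like(m);x0,y0,x1,y1=roi;k[y0:y1,x0:x1]=255
    m&=k;n,l,st,ce=cv2.connectedComponentsWithStats(m)
    return [(ce[i].round(1),st[i].tolist(),(l==i)) for i in range(1,n) if st[i][4]>=mn]
P=lambda b:[(x[0],x[1]) for x in b]
a=blobs(it,(125,60,30),(160,255,255),(405,140,440,165)); b=blobs(isc,(125,60,30),(160,255,255),(425,240,445,265))
print("purple",P(a),P(b)); print(two(T,a[0][0],S,b[0][0]))
a=blobs(it,(85,80,50),(115,255,255),(410,160,440,200)); b=blobs(isc,(85,80,50),(115,255,255),(385,245,430,285))
print("blue",P(a),P(b))
a=blobs(it,(0,150,80),(8,255,255),(335,220,365,250));b=blobs(isc,(0,150,50),(8,255,255),(295,220,320,260));print("red",P(a),P(b),two(T,a[0][0],S,b[0][0]))
a=blobs(it,(25,120,80),(50,255,255),(270,185,330,215));b=blobs(isc,(25,120,60),(50,255,255),(290,165,330,215));print("vial",P(a),P(b))
# white housing
w=blobs(it,(0,0,190),(180,40,255),(255,155,375,220),50)
for x in w:
    c=cv2.findContours(x[2].astype(np.uint8),0,2)[0][0];r=cv2.minAreaRect(c)
    print("white",x[1],r);B=cv2.boxPoints(r);print([onz(T,*p,0.038).round(4)[:2].tolist() for p in B])
k=blobs(it,(0,0,0),(180,255,70),(342,178,362,202));print("wheel",P(k),[onz(T,*x[0],0.042).round(4) for x in k])
cv2.imwrite("pics/c.png",np.vstack([cv2.resize(it[150:220,250:380],None,fx=6,fy=6,interpolation=2)[:, :780]]))
print([(g.round(4),onz(T,*g,0.05).round(4)) for g in [x[0] for x in a]])
E
```

```text
purple [(array([427.5, 152.9]), [423, 149, 9, 8, 52])] [(array([435.4, 252.1]), [431, 246, 10, 13, 94])]
(array([0.56187921, 0.02235553, 0.07326553]), np.float64(0.002371425722994801))
blue [(array([426.4, 172.1]), [423, 169, 8, 7, 43]), (array([425.1, 191.2]), [421, 188, 9, 7, 42])] [(array([417.7, 260.3]), [413, 255, 10, 12, 88]), (array([398.8, 268.9]), [394, 263, 10, 13, 89])]
red [(array([350.4, 235.6]), [346, 232, 9, 8, 51])] [(array([306.5, 239.7]), [303, 226, 8, 30, 166])] (array([0.39029815, 0.18691385, 0.05085692]), np.float64(0.0025164057161339163))
vial [(array([300.1, 201.4]), [283, 198, 33, 7, 144])] [(array([309.9, 192.6]), [302, 181, 17, 23, 105])]
white [262, 166, 72, 44, 2487] ((297.39410400390625, 187.87646484375), (70.10060119628906, 39.42200469970703), 4.39870548248291)
[[0.4599, 0.3757], [0.5447, 0.369], [0.5316, 0.2181], [0.4462, 0.2262]]
white [340, 170, 26, 41, 827] ((352.9914245605469, 190.14657592773438), (23.958585739135742, 39.51992416381836), 3.3664605617523193)
[[0.4482, 0.2066], [0.534, 0.1999], [0.5304, 0.1477], [0.4445, 0.1548]]
wheel [] []
[(array([300.1, 201.4]), array([0.4653, 0.2917, 0.05  ]))]
```

View pics/c.png

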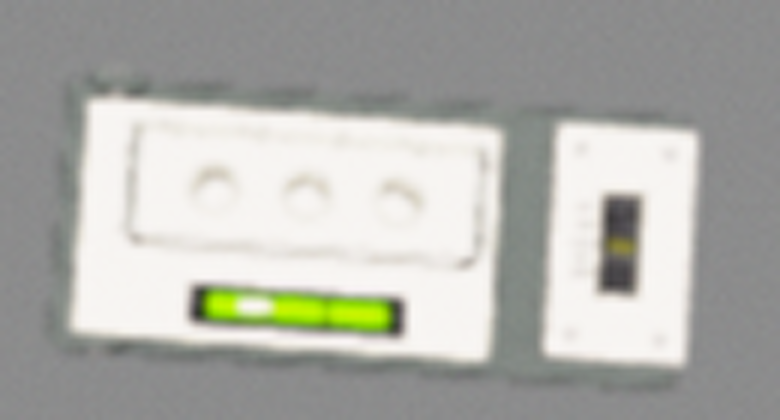

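apply_moves([
  [-0.2, -0.16, 0, 0, 0, 0, 1],
  [-0.2, -0.16, 0, 0, 0, 0, 1],
  [-0.2, -0.16, 0, 0, 0, 0, 1],
  [-0.2, -0.16, 0, 0, 0, 0, 1],
  [-0.2, -0.16, 0, 0, 0, 0, 1],
  [-0.2, -0.16, 0, 0, 0, 0, 1],
  [-0.2, -0.16, 0, 0, 0, 0, 1],
], squeeze=30)

```text
time: 0.68
tool_pos: [0.341, 0.4316, 0.2307]
tcp_rot: [0.458, 3.107, -0.005]
wrist_force: [-0.6, 0.7, 0.1]
width: 0.006
```

apply_moves([
  [-0.196, -0.16, 0.01, 0, 0, -0.211, 1],
  [-0.196, -0.16, 0.01, 0, 0, -0.211, 1],
  [-0.196, -0.16, 0.01, 0, 0, -0.211, 1],
  [-0.196, -0.16, 0.01, 0, 0, -0.211, 1],
  [-0.196, -0.16, 0.01, 0, 0, -0.211, 1],
  [-0.196, -0.16, 0.01, 0, 0, -0.211, 1],
  [-0.196, -0.16, 0.01, 0, 0, -0.211, 1],
  [-0.196, -0.16, 0.01, 0, 0, -0.211, 1],
])

```text
time: 1.35
tool_pos: [0.4817, 0.2254, 0.2207]
tcp_rot: [-0.129, -3.138, 0.001]
wrist_force: [-0.3, 0.3, -1.0]
width: 0.002
```

```bash
python3 - <<'E'
from h import *
im,C=shot("wrist","w1.png");s=status.read_state();print(s["time"],s["tool_pos"],s["tcp_rot"],s["wrist_force"],s["width"])
np.savez("w1.npz",R=C[1],t=C[2])
E
```

```text
1.4 [0.48079764 0.22683187 0.22077926] [-1.26806846e-01 -3.13777134e+00 -2.47912553e-04] [ 0.05814135 -0.66300879 -0.51264958] -0.0005897689387767634
```

View pics/w1.png

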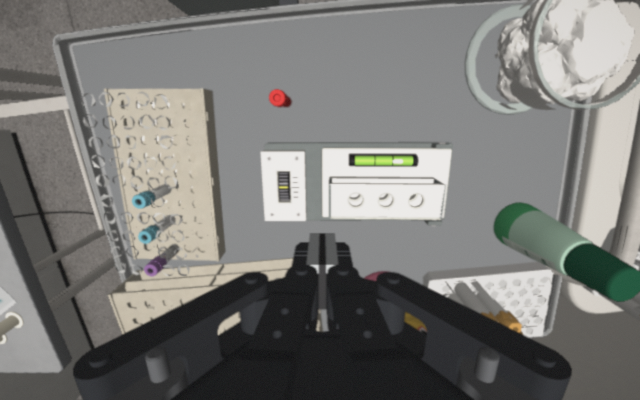

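Wrist view: wheel at (284,186), spirit level at (383,160) with its bubble toward the right (+y), wells at about (356,199), (386,200) and (416,200), and the purple cap at (153,267).

```bash
cat >> h.py <<'E'
def bubble(im,C,z):
    """vial mid & bubble: green+pale region between black ends; returns offset along y (m)"""
    h=cv2.cvtColor(im,cv2.COLOR_RGB2HSV);g=cv2.inRange(h,(25,110,60),(50,255,255))
    n,l,st,ce=cv2.connectedComponentsWithStats(cv2.morphologyEx(g,cv2.MORPH_CLOSE,np.ones((9,25),np.uint8)))
    return g,l,st,ce
E
python3 - <<'E'
from h import *
im=cv2.imread("pics/w1.png");z=np.load("w1.npz");C=(vision.get_calibration("wrist"),z["R"],z["t"])
h=cv2.cvtColor(im,cv2.COLOR_BGR2HSV)
m=cv2.inRange(h,(0,0,195),(180,40,255));m[:,:255]=0;m[:,310:]=0;m[:145]=0;m[225:]=0
c=max(cv2.findContours(m,0,2)[0],key=cv2.contourArea);r=cv2.minAreaRect(c);B=cv2.boxPoints(r)
W=[onz(C,*p,.038).round(4) for p in B];print("housing",r,W,np.mean(W,0))
k=cv2.inRange(h,(0,0,0),(180,255,70));k[:,:272]=0;k[:,300:]=0;k[:160]=0;k[212:]=0
n,l,st,ce=cv2.connectedComponentsWithStats(k)
for i in range(1,n):
    if st[i][4]>30: print("wheel",ce[i],st[i],onz(C,*ce[i],.042))
for p in [(356,199.5),(386,200),(416,200)]: print("well top?",onz(C,*p,.076).round(4))
g=cv2.inRange(h,(25,110,60),(50,255,255));g[:,:340]=0;g[:,425:]=0;g[:145]=0;g[175:]=0
x0,y0,w0,h0=cv2.boundingRect(g);print("vial box",x0,y0,w0,h0)
p=im[156:165,340:425].astype(int)
print("B",p[2:6,:,0].mean(0).round().astype(int).tolist());print("G",p[2:6,:,1].mean(0).round().astype(int).tolist())
T=cam("top");a,b=(427.5,152.9),None
pm=cv2.inRange(h,(125,50,30),(160,255,255));pm[:,:130]=0;pm[:,190:]=0;pm[:235]=0;pm[290:]=0
M=cv2.moments(pm,True);q=(M["m10"]/M["m00"],M["m01"]/M["m00"]);print("purple",q,two(C,q,T,a),two(C,q,cam("scene"),(435.4,252.1)))
v=cv2.resize(np.ascontiguousarray(im[140:230,255:455]),None,fx=4,fy=4,interpolation=2);cv2.imwrite("pics/c2.png",v)
E
```

```text
housing ((283.0518493652344, 185.98851013183594), (68.8808822631836, 43.26144790649414), 88.80650329589844) [array([0.4452, 0.1577, 0.038 ]), array([0.4483, 0.2071, 0.038 ]), array([0.5317, 0.2006, 0.038 ]), array([0.5286, 0.1476, 0.038 ])] [0.48845 0.17825 0.038  ]
well top? [0.4991 0.2597 0.076 ]
well top? [0.5022 0.2914 0.076 ]
well top? [0.5048 0.3232 0.076 ]
vial box 354 156 60 10
B [232, 233, 233, 232, 232, 232, 232, 225, 177, 100, 52, 48, 51, 52, 62, 89, 103, 106, 106, 106, 106, 106, 106, 106, 106, 106, 105, 106, 106, 106, 106, 104, 105, 101, 88, 87, 98, 104, 105, 105, 104, 105, 105, 104, 104, 104, 104, 104, 104, 104, 104, 105, 120, 156, 181, 192, 194, 194, 194, 194, 195, 190, 168, 126, 105, 103, 102, 102, 102, 102, 102, 101, 92, 62, 45, 46, 50, 90, 164, 223, 232, 232, 232, 232, 232]
G [235, 235, 235, 235, 235, 235, 234, 228, 180, 101, 52, 49, 50, 56, 111, 192, 224, 228, 228, 228, 228, 228, 228, 228, 228, 228, 228, 228, 228, 228, 228, 227, 227, 221, 190, 186, 214, 226, 228, 227, 227, 227, 227, 227, 227, 227, 227, 227, 227, 227, 227, 220, 194, 195, 220, 228, 228, 228, 228, 228, 228, 227, 226, 226, 226, 226, 226, 226, 226, 226, 226, 224, 208, 127, 56, 46, 50, 90, 168, 226, 234, 234, 234, 235, 234]
purple (154.35593220338984, 265.97033898305085) (array([0.56325924, 0.02057797, 0.07033893]), np.float64(0.00043315866699201143)) (array([0.56108537, 0.02282375, 0.07338192]), np.float64(0.0007819516329796633))
```

View pics/c2.png

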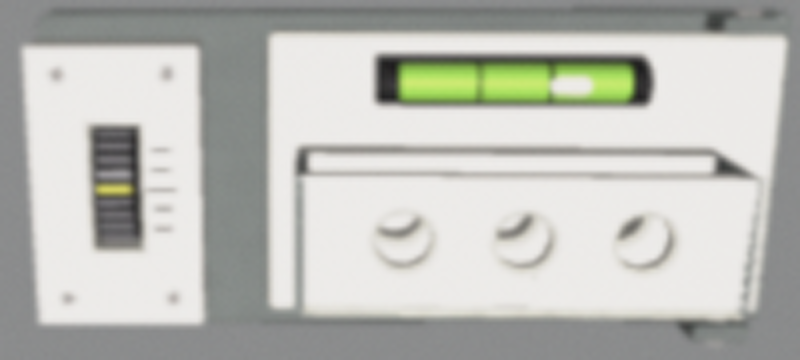

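apply_moves([
  [-0.004, -0.048, 0.02, 0, 0, 0, 1],
  [-0.004, -0.048, 0.06, 0, 0, 0, 1],
  [-0.004, -0.048, 0.1, 0, 0, 0, 1],
  [-0.004, -0.048, 0.135, 0, 0, 0, 1],
  [-0.004, -0.048, 0.155, 0, 0, 0, 1],
  [-0.004, -0.048, 0.165, 0, 0, 0, 1],
  [-0.004, -0.048, 0.17, 0, 0, 0, 1],
  [-0.004, -0.048, 0.17, 0, 0, 0, 1],
])

```text
time: 2.07
tool_pos: [0.4804, 0.1805, 0.0509]
tcp_rot: [-0.12, -3.138, 0.0]
wrist_force: [1.0, 0.3, 0.7]
width: 0.003
```

```bash
cat >r.py <<'E'
from h import *
s=status.read_state();print(round(s["time"],2),s["tool_pos"].round(4),s["wrist_force"].round(2))
E
python3 r.py; python3 - <<'E'
from h import *
im,C=shot("wrist","w2.png")
for n,X in dict(tip=[*status.read_state()["tool_pos"]]).items(): print(n,proj(C,X))
print([proj(C,p).round(1) for p in [(.489,.178,.044),(.5035,.1769,.038),(.4745,.1791,.038)]])
E
```

```text
2.07 [0.4804 0.1805 0.0509] [0.98 0.31 0.66]
tip [322.78770754 251.30914057]
[array([319.3, 256.8]), array([319.5, 273.3]), array([319.3, 229.8])]
```

View pics/w2.png

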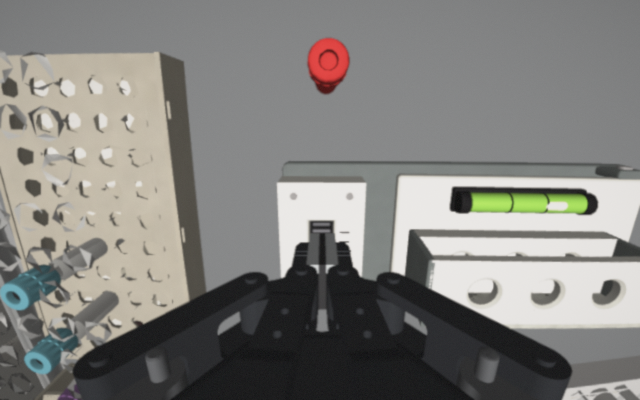

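The wrist view shows the tip (322,250) centred over the slot (321,228). The bubble is at (558,206), with the rings at 512 and 547.

apply_moves([
  [0, 0, 0.001, 0, 0, 0, 1],
  [0, 0, 0.002, 0, 0, 0, 1],
  [0, 0, 0.003, 0, 0, 0, 1],
  [0, 0, 0.0035, 0, 0, 0, 1],
  [0, 0, 0.004, 0, 0, 0, 1],
  [0, 0, 0.004, 0, 0, 0, 1],
])

```text
time: 2.62
tool_pos: [0.4811, 0.1793, 0.0475]
tcp_rot: [0.123, 3.139, 0.0]
wrist_force: [-0.2, 0.1, -0.5]
width: -0.0
```

apply_moves([
  [0, 0, 0.0005, 0, 0, 0, 1],
  [0, 0, 0.001, 0, 0, 0, 1],
  [0, 0, 0.001, 0, 0, 0, 1],
])

```text
time: 2.87
tool_pos: [0.4809, 0.1793, 0.0461]
tcp_rot: [-0.122, -3.139, 0.0]
wrist_force: [-0.8, 0.2, -1.0]
width: -0.004
```

apply_moves([
  [0, 0, 0.0005, 0, 0, 0, 1],
  [0, 0, 0.0005, 0, 0, 0, 1],
])

```text
time: 3.03
tool_pos: [0.4809, 0.1793, 0.0456]
tcp_rot: [-0.122, -3.139, 0.0]
wrist_force: [0.0, -0.3, 0.4]
width: 0.0
```

apply_moves([
  [0, 0, 0.0005, 0, 0, 0, 1],
  [0, 0, 0.0005, 0, 0, 0, 1],
  [0, 0, 0.0005, 0, 0, 0, 1],
])

```text
time: 3.28
tool_pos: [0.4809, 0.1793, 0.0452]
tcp_rot: [-0.122, -3.139, 0.0]
wrist_force: [0.7, 0.4, 0.2]
width: -0.0
```

apply_moves([
  [0, 0, 0.0003, 0, 0, 0, 1],
  [0, 0, 0.0005, 0, 0, 0, 1],
  [0, 0, 0.0005, 0, 0, 0, 1],
])

```text
time: 3.53
tool_pos: [0.4809, 0.1793, 0.0447]
tcp_rot: [-0.122, -3.139, 0.0]
wrist_force: [0.6, -0.2, -0.5]
width: 0.004
```

apply_moves([
  [0, 0, 0.0003, 0, 0, 0, 1],
  [0, 0, 0.0005, 0, 0, 0, 1],
  [0, 0, 0.0005, 0, 0, 0, 1],
])

```text
time: 3.78
tool_pos: [0.4809, 0.1793, 0.0442]
tcp_rot: [-0.122, -3.139, 0.0]
wrist_force: [-0.3, -0.3, -0.2]
width: -0.002
```

apply_moves([
  [0, 0, 0.0003, 0, 0, 0, 1],
  [0, 0, 0.0005, 0, 0, 0, 1],
  [0, 0, 0.0005, 0, 0, 0, 1],
])

```text
time: 4.03
tool_pos: [0.4809, 0.1793, 0.0437]
tcp_rot: [-0.122, -3.139, 0.0]
wrist_force: [-1.1, 0.5, -0.1]
width: 0.002
```

apply_moves([
  [0, 0, 0.0003, 0, 0, 0, 1],
  [0, 0, 0.0005, 0, 0, 0, 1],
  [0, 0, 0.0005, 0, 0, 0, 1],
])

```text
time: 4.28
tool_pos: [0.4809, 0.1793, 0.0432]
tcp_rot: [-0.122, -3.139, 0.0]
wrist_force: [-0.1, 0.6, 0.2]
width: -0.005
```

apply_moves([
  [0, 0, 0.0003, 0, 0, 0, 1],
  [0, 0, 0.0005, 0, 0, 0, 1],
  [0, 0, 0.0005, 0, 0, 0, 1],
])

```text
time: 4.53
tool_pos: [0.4809, 0.1793, 0.0427]
tcp_rot: [-0.122, -3.139, 0.0]
wrist_force: [-0.4, -0.1, -0.1]
width: 0.004
```

apply_moves([
  [0, 0, 0.0003, 0, 0, 0, 1],
  [0, 0, 0.0005, 0, 0, 0, 1],
  [0, 0, 0.0005, 0, 0, 0, 1],
])

```text
time: 4.78
tool_pos: [0.481, 0.1793, 0.0424]
tcp_rot: [0.122, 3.139, -0.0]
wrist_force: [-1.2, -0.1, 1.1]
width: -0.0
```

apply_moves([
  [0, 0, 0.0003, 0, 0, 0, 1],
  [0, 0, 0.0003, 0, 0, 0, 1],
])

```text
time: 4.95
tool_pos: [0.481, 0.1794, 0.0424]
tcp_rot: [-0.122, -3.139, -0.0]
wrist_force: [-1.3, -0.7, 5.2]
width: -0.0
```

apply_moves([
  [0, 0, 0.0005, 0, 0, 0, 1],
  [0, 0, 0.0005, 0, 0, 0, 1],
])

```text
time: 5.12
tool_pos: [0.4811, 0.1794, 0.0423]
tcp_rot: [0.122, 3.139, -0.0]
wrist_force: [-3.8, -0.8, 7.3]
width: 0.003
```

apply_moves([
  [-0.001, 0, 0, 0, 0, 0, 1],
  [-0.002, 0, 0, 0, 0, 0, 1],
  [-0.003, 0, 0, 0, 0, 0, 1],
  [-0.004, 0, 0, 0, 0, 0, 1],
])

```text
time: 5.45
tool_pos: [0.4847, 0.1791, 0.0425]
tcp_rot: [-0.122, -3.138, 0.0]
wrist_force: [-4.8, -0.7, 11.5]
width: -0.001
```

```bash
cat >b.py <<'E'
import sys
from h import *
s=status.read_state();im,C=shot("wrist","wb.png")
print(round(s["time"],2),s["tool_pos"].round(4),s["wrist_force"].round(2))
# spirit level: straight line between its green ends; profile along it
h=cv2.cvtColor(im,cv2.COLOR_RGB2HSV);g=cv2.inRange(h,(28,120,60),(50,255,255));g[300:]=0
g=cv2.morphologyEx(g,cv2.MORPH_CLOSE,np.ones((5,41),np.uint8))
n,l,st,ce=cv2.connectedComponentsWithStats(g)
i=max(range(1,n),key=lambda j:st[j][4]);ys,xs=np.nonzero(l==i)
x0,x1=xs.min(),xs.max();k=np.polyfit(xs,ys,1)
B=[];G=[]
X=np.arange(x0-3,x1+4)
for x in X:
    y=int(round(np.polyval(k,x)));B.append(int(im[y-3:y+4,x,2].max()));G.append(int(im[y-3:y+4,x,1].min()))
B=np.array(B);G=np.array(G);px=64/(x1-x0+1)
bi=X[B>140];bi=bi[(bi>x0+3)&(bi<x1-3)];rr=[int(X[j]) for j in range(6,len(X)-6) if G[j]==G[j-3:j+4].min() and G[j]<205]
print("vial",x0,x1,"mm/px",round(px,2),"bubble",bi.min(),bi.max(),"rings?",rr,"off from vial mid mm",round(((bi.min()+bi.max())/2-(x0+x1)/2)*px,2))
E
python3 b.py
```

```text
5.45 [0.4847 0.1791 0.0425] [-4.84 -0.66 11.47]
vial 482 606 mm/px 0.51 bubble 560 582 rings? [526, 564] off from vial mid mm 13.82
```

apply_moves([
  [-0.001, 0, -0.0004, 0, 0, 0, 1],
  [-0.002, 0, -0.0005, 0, 0, 0, 1],
  [-0.003, 0, -0.0006, 0, 0, 0, 1],
  [-0.004, 0, -0.0007, 0, 0, 0, 1],
])

```text
time: 5.83
tool_pos: [0.4883, 0.1788, 0.0427]
tcp_rot: [-0.122, -3.138, 0.0]
wrist_force: [-5.1, -0.6, 7.6]
width: -0.001
```

apply_moves([
  [-0.001, 0, -0.0001, 0, 0, 0, 1],
  [-0.002, 0, -0.0002, 0, 0, 0, 1],
  [-0.003, 0, -0.0003, 0, 0, 0, 1],
  [-0.004, 0, -0.0004, 0, 0, 0, 1],
])

```text
time: 6.17
tool_pos: [0.4922, 0.1785, 0.0431]
tcp_rot: [-0.122, -3.137, 0.0]
wrist_force: [-5.3, -0.5, 7.2]
width: 0.002
```

```bash
python3 b.py
```

```text
6.17 [0.4922 0.1785 0.0431] [-5.35 -0.52  7.2 ]
vial 485 609 mm/px 0.51 bubble 558 580 rings? [530, 568] off from vial mid mm 11.26
```

apply_moves([
  [-0.001, 0, -0.0001, 0, 0, 0, 1],
  [-0.002, 0, -0.0003, 0, 0, 0, 1],
  [-0.003, 0, -0.0004, 0, 0, 0, 1],
  [-0.004, 0, -0.0005, 0, 0, 0, 1],
  [-0.005, 0, -0.0006, 0, 0, 0, 1],
])

```text
time: 6.63
tool_pos: [0.4975, 0.1781, 0.0432]
tcp_rot: [-0.122, -3.138, -0.0]
wrist_force: [-0.9, -0.3, 1.7]
width: 0.001
```

```bash
python3 b.py
```

```text
6.63 [0.4975 0.1781 0.0432] [-0.85 -0.33  1.73]
vial 486 612 mm/px 0.5 bubble 558 580 rings? [532, 571] off from vial mid mm 10.08
```

apply_moves([
  [0, 0, -0.003, 0, 0, 0, 1],
  [0, 0, -0.005, 0, 0, 0, 1],
  [0.008, 0, -0.005, 0, 0, 0, 1],
  [0.016, 0, -0.005, 0, 0, 0, 1],
  [0.016, 0, -0.003, 0, 0, 0, 1],
  [0.016, 0, -0.001, 0, 0, 0, 1],
  [0.016, 0, -0.0005, 0, 0, 0, 1],
  [0.016, 0, -0.0005, 0, 0, 0, 1],
])

```text
time: 7.35
tool_pos: [0.4814, 0.1792, 0.0436]
tcp_rot: [-0.122, -3.138, 0.0]
wrist_force: [-0.1, 0.5, 1.4]
width: 0.0
```

apply_moves([
  [0, 0, 0.0003, 0, 0, 0, 1],
  [0, 0, 0.0005, 0, 0, 0, 1],
  [0, 0, 0.0005, 0, 0, 0, 1],
])

```text
time: 7.6
tool_pos: [0.4818, 0.1793, 0.0435]
tcp_rot: [-0.123, -3.138, 0.0]
wrist_force: [-3.7, -0.1, 4.8]
width: -0.0
```

apply_moves([
  [0, 0, 0.0004, 0, 0, 0, 1],
  [-0.001, 0, 0.0004, 0, 0, 0, 1],
  [-0.002, 0, 0.0003, 0, 0, 0, 1],
  [-0.003, 0, 0.0003, 0, 0, 0, 1],
  [-0.004, 0, 0.0002, 0, 0, 0, 1],
])

```text
time: 8.02
tool_pos: [0.486, 0.179, 0.0438]
tcp_rot: [-0.122, -3.139, 0.0]
wrist_force: [-4.3, -0.9, 9.2]
width: -0.002
```

apply_moves([
  [-0.001, 0, -0.0001, 0, 0, 0, 1],
  [-0.002, 0, -0.0001, 0, 0, 0, 1],
  [-0.003, 0, -0.0002, 0, 0, 0, 1],
  [-0.004, 0, -0.0003, 0, 0, 0, 1],
])

```text
time: 8.35
tool_pos: [0.4901, 0.1786, 0.0441]
tcp_rot: [-0.122, -3.139, 0.0]
wrist_force: [-4.2, -0.8, 8.6]
width: -0.001
```

apply_moves([
  [-0.001, 0, -0.0001, 0, 0, 0, 1],
  [-0.002, 0, -0.0002, 0, 0, 0, 1],
  [-0.003, 0, -0.0003, 0, 0, 0, 1],
  [-0.004, 0, -0.0004, 0, 0, 0, 1],
])

```text
time: 8.68
tool_pos: [0.4941, 0.1784, 0.0445]
tcp_rot: [-0.122, -3.139, 0.0]
wrist_force: [-4.4, -1.3, 7.9]
width: 0.001
```

```bash
python3 b.py
```

```text
8.68 [0.4941 0.1784 0.0445] [-4.4  -1.29  7.91]
vial 486 610 mm/px 0.51 bubble 548 570 rings? [531, 569] off from vial mid mm 5.63
```

apply_moves([
  [0, 0, -0.003, 0, 0, 0, 1],
  [0, 0, -0.006, 0, 0, 0, 1],
  [0.007, 0, -0.006, 0, 0, 0, 1],
  [0.013, 0, -0.006, 0, 0, 0, 1],
  [0.013, 0, -0.004, 0, 0, 0, 1],
  [0.013, 0, -0.002, 0, 0, 0, 1],
  [0.013, 0, -0.001, 0, 0, 0, 1],
  [0.013, 0, -0.0006, 0, 0, 0, 1],
])

```text
time: 9.4
tool_pos: [0.4804, 0.1793, 0.0445]
tcp_rot: [-0.122, -3.138, 0.001]
wrist_force: [-4.6, -0.8, 8.4]
width: 0.001
```

apply_moves([
  [0, 0, 0.0003, 0, 0, 0, 1],
  [0, 0, 0.0005, 0, 0, 0, 1],
  [0, 0, 0.0005, 0, 0, 0, 1],
])

```text
time: 9.65
tool_pos: [0.4808, 0.1793, 0.0445]
tcp_rot: [-0.122, -3.138, 0.0]
wrist_force: [-4.5, -0.7, 9.3]
width: 0.005
```

apply_moves([
  [-0.001, 0, -0.0002, 0, 0, 0, 1],
  [-0.002, 0, -0.0003, 0, 0, 0, 1],
  [-0.003, 0, -0.0004, 0, 0, 0, 1],
  [-0.004, 0, -0.0005, 0, 0, 0, 1],
])

```text
time: 9.98
tool_pos: [0.4846, 0.179, 0.0448]
tcp_rot: [-0.122, -3.138, 0.001]
wrist_force: [-3.4, -0.0, 7.6]
width: 0.0
```

apply_moves([
  [-0.001, 0, -0.0001, 0, 0, 0, 1],
  [-0.002, 0, -0.0001, 0, 0, 0, 1],
  [-0.003, 0, -0.0002, 0, 0, 0, 1],
  [-0.004, 0, -0.0003, 0, 0, 0, 1],
])

```text
time: 10.32
tool_pos: [0.4886, 0.1787, 0.0451]
tcp_rot: [-0.122, -3.138, 0.0]
wrist_force: [-3.6, -0.3, 7.2]
width: 0.001
```

apply_moves([
  [-0.001, 0, 0, 0, 0, 0, 1],
  [-0.002, 0, -0.0001, 0, 0, 0, 1],
  [-0.003, 0, -0.0001, 0, 0, 0, 1],
  [-0.004, 0, -0.0002, 0, 0, 0, 1],
])

```text
time: 10.65
tool_pos: [0.4926, 0.1783, 0.0453]
tcp_rot: [-0.122, -3.138, 0.001]
wrist_force: [-3.4, -0.8, 6.7]
width: 0.001
```

```bash
python3 b.py
```

```text
10.65 [0.4926 0.1783 0.0453] [-3.38 -0.78  6.71]
vial 487 609 mm/px 0.52 bubble 540 562 rings? [531, 568] off from vial mid mm 1.56
```

apply_moves([
  [-0.001, 0, 0, 0, 0, 0, 1],
  [-0.002, 0, -0.0001, 0, 0, 0, 1],
  [-0.0028, 0, -0.0001, 0, 0, 0, 1],
  [-0.0028, 0, -0.001, 0, 0, 0, 1],
  [-0.0028, 0, -0.005, 0, 0, 0, 1],
  [-0.0028, 0, -0.02, 0, 0, 0, 1],
  [-0.0028, 0, -0.05, 0, 0, 0, 1],
  [-0.0028, 0.02, -0.085, 0, 0, 0, 1],
])

```text
time: 11.37
tool_pos: [0.4945, 0.1953, 0.1277]
tcp_rot: [-0.125, -3.133, 0.006]
wrist_force: [1.4, 0.4, -0.7]
width: 0.003
```

apply_moves([
  [0, 0.04, -0.03, 0, 0, 0, 1],
  [0, 0.06, -0.06, 0, 0, 0, 1],
  [0, 0.06, -0.06, 0, 0, 0, 1],
  [0, 0.06, -0.06, 0, 0, 0, 1],
])

```text
time: 11.7
tool_pos: [0.5041, 0.2603, 0.1932]
tcp_rot: [0.118, 3.133, 0.005]
wrist_force: [-0.6, 0.1, -0.6]
width: -0.002
```

```bash
python3 b.py && python3 - <<'E'
from h import *
im=cv2.imread("pics/wb.png");h=cv2.cvtColor(im,cv2.COLOR_BGR2HSV);g=cv2.inRange(h,(28,120,60),(50,255,255));x,y,w,hh=cv2.boundingRect(g)
print(x,y,w,hh);x=max(0,300-30);cv2.imwrite("pics/c3.png",cv2.resize(im[130:250,250:450],None,fx=4,fy=4,interpolation=2))
s=status.read_state();C=cam("wrist",s);np.savez("w3.npz",R=C[1],t=C[2]);cv2.imwrite("pics/w3.png",im)
E
```

```text
11.7 [0.5041 0.2603 0.1932] [-0.6   0.15 -0.56]
vial 322 387 mm/px 0.97 bubble 348 361 rings? [345, 365] off from vial mid mm 0.0
239 140 149 37
```

View pics/c3.png

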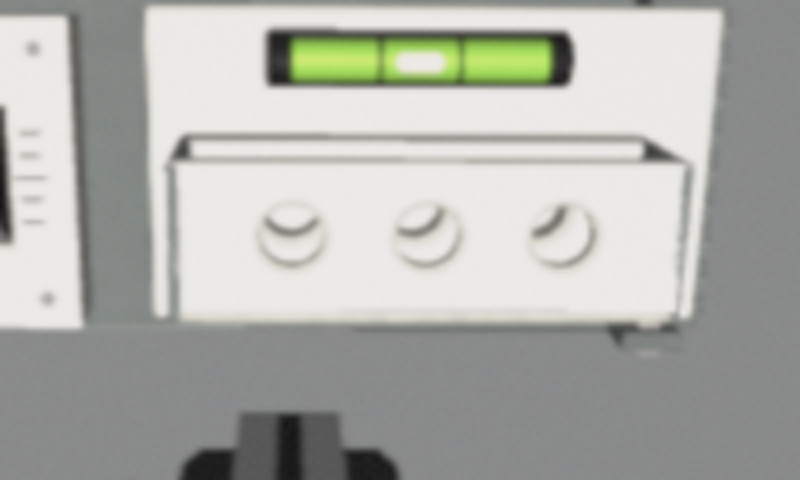

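The bubble is centred between the rings: in the crop it is at 421, with the rings at 381 and 461. The three wells show at crop x 292, 428 and 562, y 233. Next I'll locate the wells and the tube.

```bash
python3 - <<'E'
from h import *
im=cv2.imread("pics/w3.png");z=np.load("w3.npz");C=(vision.get_calibration("wrist"),z["R"],z["t"])
print(status.read_state()["tool_pos"],status.read_state()["tcp_rot"])
g=cv2.resize(im[130:250,250:450],None,fx=6,fy=6,interpolation=cv2.INTER_CUBIC);g=cv2.cvtColor(g,cv2.COLOR_BGR2GRAY)
c=cv2.HoughCircles(g,cv2.HOUGH_GRADIENT,1,120,param1=60,param2=12,minRadius=44,maxRadius=58)
for x in sorted(c[0].tolist()):
    u,v=x[0]/6+250-.4,x[1]/6+130-.4;print(x,(u,v),onz(C,u,v,.078).round(4))
for u,v in [(323,188.25),(357,188.25),(390.5,188.25)]: print("hand",onz(C,u,v,.078).round(4))
E
```

```text
[0.50247346 0.25866452 0.19070362] [1.19816818e-01 3.13733581e+00 1.04257891e-03]
[64.5, 286.5, 51.79999923706055] (260.35, 177.35) [0.4824 0.2032 0.078 ]
[162.5, 205.5, 57.400001525878906] (276.68333333333334, 163.85) [0.4711 0.2197 0.078 ]
[320.5, 719.5, 45.70000076293945] (303.0166666666667, 249.51666666666668) [0.558  0.2355 0.078 ]
[435.5, 310.5, 44.900001525878906] (322.18333333333334, 181.35) [0.4905 0.2596 0.078 ]
[487.5, 90.5, 52.900001525878906] (330.85, 144.68333333333334) [0.4577 0.2698 0.078 ]
[547.5, 719.5, 45.79999923706055] (340.85, 249.51666666666668) [0.5608 0.2729 0.078 ]
[636.5, 345.5, 46.599998474121094] (355.68333333333334, 187.18333333333334) [0.4983 0.2902 0.078 ]
[745.5, 87.5, 49.599998474121094] (373.85, 144.18333333333334) [0.4601 0.3081 0.078 ]
[836.5, 346.5, 45.900001525878906] (389.01666666666665, 187.35) [0.5008 0.3211 0.078 ]
hand [0.4971 0.2599 0.078 ]
hand [0.4994 0.2914 0.078 ]
hand [0.5018 0.3225 0.078 ]
```

apply_moves([
  [-0.079, -0.233, 0.01, 0, 0, 0, 0.5],
  [-0.079, -0.233, 0.01, 0, 0, 0, 0.5],
  [-0.079, -0.233, 0.01, 0, 0, 0, 0.5],
  [-0.079, -0.233, 0.01, 0, 0, 0, 0.5],
  [-0.079, -0.233, 0.02, 0, 0, 0, 0.5],
  [-0.079, -0.233, 0.02, 0, 0, 0, 0.5],
  [-0.079, -0.233, 0.02, 0, 0, 0, 0.5],
  [-0.079, -0.233, 0.02, 0, 0, 0, 0.5],
])

```text
time: 12.42
tool_pos: [0.5606, 0.0166, 0.1669]
tcp_rot: [-0.13, -3.134, 0.0]
wrist_force: [-0.7, 0.3, -0.5]
width: 0.5
```

apply_moves([
  [0, 0, 0, 0, 0, 0, 0.5],
  [0, 0, 0, 0, 0, 0, 0.5],
  [0, 0, 0, 0, 0, 0, 0.5],
])

```text
time: 12.67
tool_pos: [0.562, 0.0207, 0.1695]
tcp_rot: [-0.12, -3.139, -0.0]
wrist_force: [0.1, -0.0, 0.7]
width: 0.502
```

```bash
python3 - <<'E'
from h import *
s=status.read_state();print(s["time"],s["tool_pos"],s["tcp_rot"],s["width"])
im,C=shot("wrist","w4.png");np.savez("w4.npz",R=C[1],t=C[2])
h=cv2.cvtColor(im,cv2.COLOR_RGB2HSV);m=cv2.inRange(h,(125,50,30),(160,255,255))
n,l,st,ce=cv2.connectedComponentsWithStats(m)
for i in range(1,n):
    if st[i][4]>60: print(ce[i],st[i])
print("expect cap top at",proj(C,(.5625,.021,.084)),proj(C,s["tool_pos"]))
E
```

```text
12.6667 [0.56202698 0.02067164 0.16945397] [-1.19592349e-01 -3.13860650e+00 -2.74695739e-04] 0.5021670968237547
[325.30847458 198.15932203] [317 187  18  23 295]
[484.06677704 270.61479029] [ 458  236   53   69 1812]
[368.88976378 319.07086614] [365 310   9  18 127]
[324.97297297 323.35585586] [319 313  14  20 222]
[276.80232558 322.5       ] [271 317  12  11  86]
expect cap top at [322.66811091 203.37974955] [322.42534051 248.46661864]
```

View pics/w4.png

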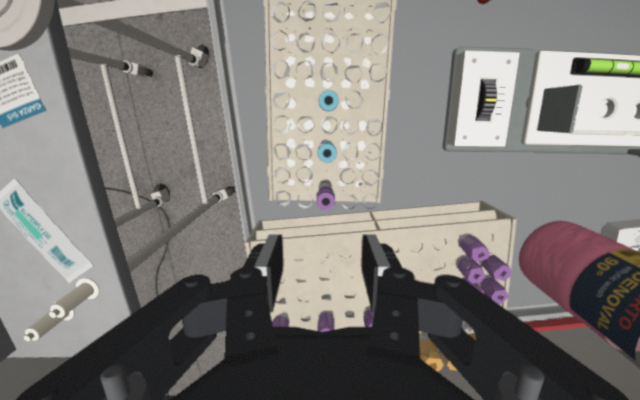

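The purple cap is at (326,201), between the jaws at columns 280 and 365. The big rack's front edge is at row ~222. I'll check clearances next.

```bash
python3 - <<'E'
from h import *
z=np.load("pics/../w4.npz");C=(vision.get_calibration("wrist"),z["R"],z["t"])
print("cap",onz(C,326,201.3,.084))
for Z in(.03,.06,.085): print(Z,onz(C,323,222,Z)[:2],onz(C,323,237,Z)[:2])
T=cam("top")
for p in [(400,141),(440,138)]: print([onz(T,*p,Z)[:2].round(3) for Z in(0,.03,.06,.085)])
print("big purple", [onz(C,325,323,Z)[:2].round(3) for Z in (.06,.085,.12)],[onz(T,*(430,92),Z)[:2].round(3) for Z in (.06,.085,.12)])
E
```

```text
cap [0.56088782 0.02392681 0.084     ]
0.03 [0.59988832 0.01869768] [0.61712141 0.01741282]
0.06 [0.58839742 0.01944027] [0.60379815 0.01829203]
0.085 [0.57882167 0.02005909] [0.59269544 0.0190247 ]
[array([0.605, 0.062]), array([0.598, 0.069]), array([0.592, 0.076]), array([0.586, 0.082])]
[array([ 0.611, -0.031]), array([ 0.604, -0.021]), array([ 0.598, -0.011]), array([ 0.592, -0.002])]
big purple [array([0.704, 0.013]), array([0.683, 0.014]), array([0.653, 0.016])] [array([0.699, 0.007]), array([0.691, 0.015]), array([0.678, 0.026])]
```

apply_moves([
  [0.0013, 0.0031, 0.02, 0, 0, 0, 0.5],
  [0.0013, 0.0031, 0.05, 0, 0, 0, 0.5],
  [0.0013, 0.0031, 0.08, 0, 0, 0, 0.5],
  [0.0013, 0.0031, 0.1, 0, 0, 0, 0.5],
  [0.0013, 0.0031, 0.111, 0, 0, 0, 0.5],
  [0.0013, 0.0031, 0.1145, 0, 0, 0, 0.5],
  [0.0013, 0.0031, 0.1145, 0, 0, 0, 0.5],
])

```text
time: 13.3
tool_pos: [0.5611, 0.0234, 0.0548]
tcp_rot: [-0.12, -3.138, 0.0]
wrist_force: [-0.6, -0.2, 0.1]
width: 0.504
```

apply_moves([
  [0, 0, 0, 0, 0, 0, 0.7],
  [0, 0, 0, 0, 0, 0, 0.78],
  [0, 0, 0, 0, 0, 0, 0.85],
  [0, 0, 0, 0, 0, 0, 0.9],
  [0, 0, 0, 0, 0, 0, 0.95],
  [0, 0, 0, 0, 0, 0, 1],
  [0, 0, 0, 0, 0, 0, 1],
], squeeze=25)

```text
time: 13.88
tool_pos: [0.5633, 0.0228, 0.0572]
tcp_rot: [0.122, 3.136, 0.001]
wrist_force: [0.7, 0.7, 5.8]
width: 0.187
```

apply_moves([
  [0, 0, -0.003, 0, 0, 0, 1],
  [0, 0, -0.01, 0, 0, 0, 1],
  [0, 0, -0.025, 0, 0, 0, 1],
  [0, 0, -0.045, 0, 0, 0, 1],
  [0, 0, -0.07, 0, 0, 0, 1],
  [0, 0, -0.09, 0, 0, 0, 1],
  [0, 0, -0.1, 0, 0, 0, 1],
  [0, 0, -0.1, 0, 0, 0, 1],
])

```text
time: 14.55
tool_pos: [0.5635, 0.0226, 0.1586]
tcp_rot: [0.122, 3.134, 0.0]
wrist_force: [1.1, -0.4, -0.6]
width: 0.183
```

```bash
python3 - <<'E'
from h import *
s=status.read_state();print(s["time"],s["tool_pos"],s["tcp_rot"],s["width"],s["wrist_force"])
a,_=shot("scene","s1.png");b,_=shot("top","t1.png");cv2.imwrite("pics/c4.png",np.hstack([cv2.resize(a[120:320,330:530],None,fx=2,fy=2),cv2.resize(b[80:280,310:510],None,fx=2,fy=2)])[:,:,::-1])
print(proj(cam("scene"),s["tool_pos"]))
E
```

```text
14.55 [0.56349257 0.02262333 0.15858077] [1.22100425e-01 3.13368228e+00 2.49811951e-04] 0.18254051884172648 [ 1.06220434 -0.35140222 -0.64066912]
[447.39875084 220.65994762]
```

View pics/c4.png

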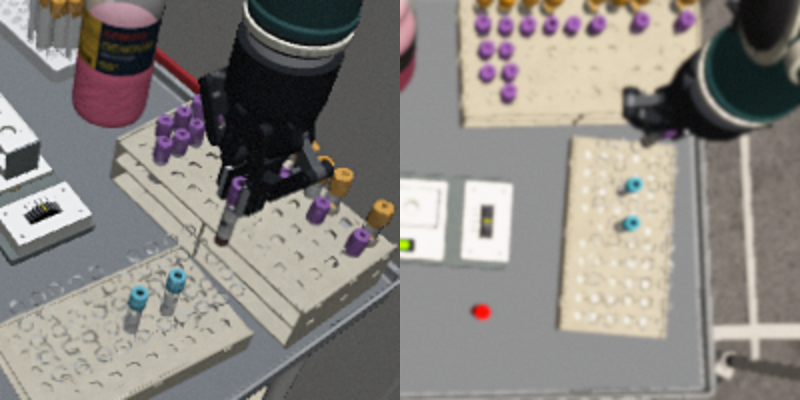

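The scene crop shows the purple-capped tube in the gripper, clear of the rack, with both blue tubes still in place. Next I carry it over the middle well.

apply_moves([
  [0.01, 0.035, 0, 0, 0, 0, 1],
  [0.02, 0.07, 0, 0, 0, 0, 1],
  [0.03, 0.105, 0, 0, 0, 0, 1],
  [0.042, 0.14, 0, 0, 0, 0, 1],
  [0.053, 0.175, 0, 0, 0, 0, 1],
  [0.064, 0.21, 0, 0, 0, 0, 1],
  [0.075, 0.24, 0, 0, 0, 0, 1],
  [0.083, 0.264, 0, 0, 0, 0, 1],
])

```text
time: 15.32
tool_pos: [0.4968, 0.2939, 0.1527]
tcp_rot: [-0.12, -3.135, 0.003]
wrist_force: [0.3, -0.5, 0.1]
width: 0.187
```

apply_moves([
  [0, 0, 0, 0, 0, 0, 1],
  [0, 0, 0, 0, 0, 0, 1],
  [0, 0, 0, 0, 0, 0, 1],
  [0, 0, 0, 0, 0, 0, 1],
])

```text
time: 15.65
tool_pos: [0.4989, 0.291, 0.1541]
tcp_rot: [-0.124, -3.137, 0.002]
wrist_force: [0.3, -0.5, 0.4]
width: 0.181
```

```bash
python3 - <<'E'
from h import *
s=status.read_state();print(s["time"],s["tool_pos"],s["tcp_rot"],s["width"],s["wrist_force"])
w,C=shot("wrist","w5.png");a,S=shot("scene","s5.png");np.savez("w5.npz",R=C[1],t=C[2])
p=np.array(s["tool_pos"]);b=p-[0,0,.054]
for n,X in dict(tcp=p,bottom=b,well2=(.5015,.292,.078)).items(): print(n,proj(C,X).round(1),proj(S,X).round(1))
u=proj(S,b).astype(int);cr=a[u[1]-60:u[1]+40,u[0]-50:u[0]+50];print("scene crop origin",u-[50,60])
cv2.imwrite("pics/c5.png",np.hstack([cv2.resize(w[120:260,240:380],(400,400),interpolation=2),cv2.resize(cr,(400,400),interpolation=2)])[:,:,::-1])
E
```

```text
15.65 [0.49891846 0.29099781 0.15407127] [-1.23518724e-01 -3.13742337e+00  2.41216035e-03] 0.18128378620755325 [ 0.31444348 -0.46459285  0.38035001]
tcp [322.4 248.5] [325.7 147.8]
bottom [322.4 215.6] [325.  168.3]
well2 [323.9 209.3] [325.5 175.4]
scene crop origin [275 108]
```

View pics/c5.png

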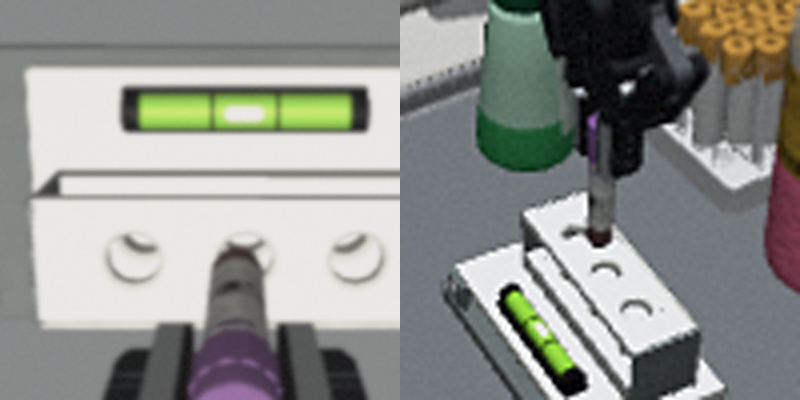

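The wrist crop puts the tube's near bottom edge at px (323,208) and well 2's centre at about (325.8,210). The tube hangs vertical, the bubble is still centred, and the tube needs to move about +3 mm in x and +2.2 mm in y.

apply_moves([
  [-0.0028, 0.0024, 0.003, 0, 0, 0, 1],
  [-0.0028, 0.0024, 0.008, 0, 0, 0, 1],
  [-0.0028, 0.0024, 0.012, 0, 0, 0, 1],
  [-0.0028, 0.0024, 0.012, 0, 0, 0, 1],
  [-0.0028, 0.0024, 0.012, 0, 0, 0, 1],
])

```text
time: 16.17
tool_pos: [0.5019, 0.2941, 0.1425]
tcp_rot: [-0.122, -3.138, 0.001]
wrist_force: [-0.1, 0.4, 0.4]
width: 0.186
```

```bash
python3 - <<'E'
from h import *
s=status.read_state();print(s["time"],s["tool_pos"],s["tcp_rot"],s["wrist_force"])
w,C=shot("wrist","w6.png");np.savez("w6.npz",R=C[1],t=C[2])
p=np.array(s["tool_pos"]);b=p-[0,0,.054]
for n,X in dict(tcp=p,bottom=b,nearrim=b-[.0064,0,0],well2=(.502,.2935,.078)).items(): print(n,proj(C,X).round(1))
cv2.imwrite("pics/c6.png",cv2.resize(w[150:250,260:380],(720,600),interpolation=2)[:,:,::-1])
E
```

```text
16.1667 [0.50186752 0.29412287 0.14252658] [-1.22498790e-01 -3.13797329e+00  1.18425052e-03] [-0.0845068   0.38009671  0.42728985]
tcp [322.4 248.5]
bottom [322.4 215.5]
nearrim [321.7 207.3]
well2 [321.6 211.1]
```

View pics/c6.png

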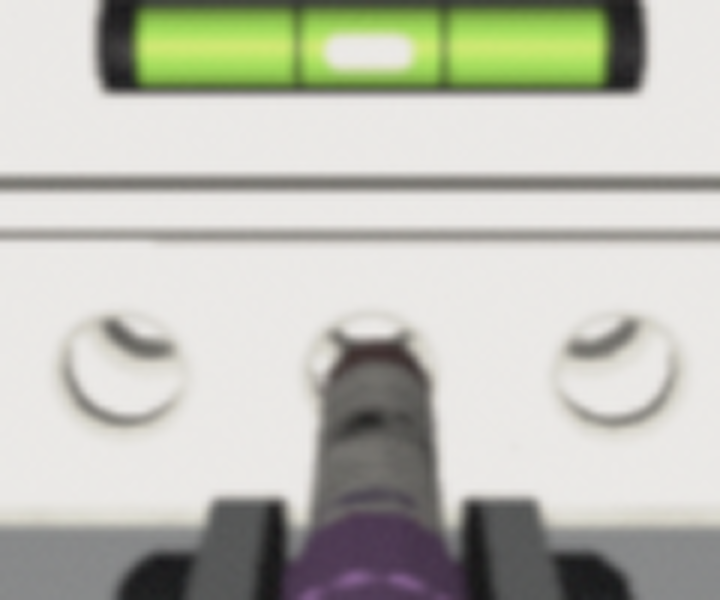

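The tube's bottom is centred at crop x≈381 and well 2 at x≈370, y 369. So the tube needs about −1.4 mm in y and +0.4 mm in x. The bubble is still centred.

apply_moves([
  [-0.0005, -0.0014, 0.001, 0, 0, 0, 1],
  [-0.0005, -0.0014, 0.003, 0, 0, 0, 1],
  [-0.0005, -0.0014, 0.005, 0, 0, 0, 1],
  [-0.0005, -0.0014, 0.007, 0, 0, 0, 1],
  [-0.0005, -0.0014, 0.009, 0, 0, 0, 1],
  [-0.0005, -0.0014, 0.01, 0, 0, 0, 1],
])

```text
time: 16.72
tool_pos: [0.5025, 0.293, 0.1329]
tcp_rot: [-0.122, -3.139, 0.0]
wrist_force: [0.1, 1.2, 0.0]
width: 0.181
```

apply_moves([
  [0, 0, 0.001, 0, 0, 0, 1],
  [0, 0, 0.002, 0, 0, 0, 1],
  [0, 0, 0.003, 0, 0, 0, 1],
  [0, 0, 0.003, 0, 0, 0, 1],
])

```text
time: 17.05
tool_pos: [0.5035, 0.2934, 0.1319]
tcp_rot: [0.122, 3.137, 0.001]
wrist_force: [-1.0, -1.3, 7.2]
width: 0.181
```

Contact at 7 N: the tube is on the guide plate's rim. I'll read moments and pixel profiles, then back off.

```bash
python3 - <<'E'
from h import *
s=status.read_state();print(s["tool_pos"],s["wrist_force"].round(2),s["torque"].round(3),s["torque"].shape)
E
```

```text
[0.50354687 0.29336397 0.1319151 ] [-1.01 -1.26  7.16] [-0.257  0.357  0.019] (3,)
```

apply_moves([
  [0, 0, -0.002, 0, 0, 0, 1],
  [0, 0, -0.0035, 0, 0, 0, 1],
  [0, 0, -0.0035, 0, 0, 0, 1],
  [0, 0, -0.0035, 0, 0, 0, 1],
])

```text
time: 17.38
tool_pos: [0.5026, 0.2931, 0.1336]
tcp_rot: [-0.122, -3.139, 0.0]
wrist_force: [-0.1, -0.0, -0.7]
width: 0.185
```

```bash
python3 - <<'E'
from h import *
s=status.read_state();print(s["tool_pos"],s["wrist_force"].round(2),s["torque"].round(3))
w,C=shot("wrist","w7.png");np.savez("w7.npz",R=C[1],t=C[2])
p=s["tool_pos"];b=p-[0,0,.054]
for n,X in dict(bottom=b,nearrim=b-[.0064,0,0]).items(): print(n,proj(C,X).round(1))
cv2.imwrite("pics/c7.png",cv2.resize(w[180:240,280:380],(800,480),interpolation=2)[:,:,::-1])
E
```

```text
[0.50256055 0.29307104 0.1335993 ] [-0.12 -0.03 -0.7 ] [ 0.029 -0.045 -0.018]
bottom [322.3 215.5]
nearrim [321.6 207.2]
```

View pics/c7.png

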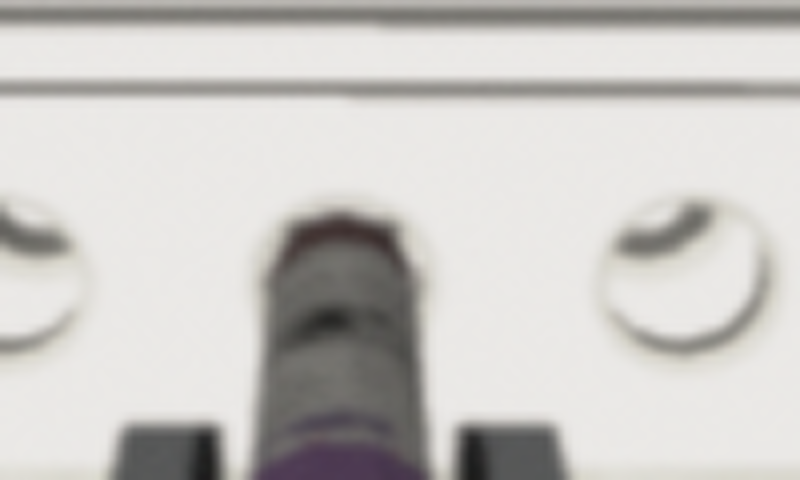

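The last picture has the hole at crop (345,275) and the tube at (341, near rim 214). So I nudge it about +0.4 mm in x and y and try again.

apply_moves([
  [-0.0004, 0.0004, 0, 0, 0, 0, 1],
  [-0.0004, 0.0004, 0.001, 0, 0, 0, 1],
  [-0.0004, 0.0004, 0.002, 0, 0, 0, 1],
  [-0.0004, 0.0004, 0.003, 0, 0, 0, 1],
  [-0.0004, 0.0004, 0.003, 0, 0, 0, 1],
])

```text
time: 17.85
tool_pos: [0.5038, 0.2936, 0.1318]
tcp_rot: [0.122, 3.138, 0.001]
wrist_force: [-1.2, -0.9, 5.1]
width: 0.186
```

apply_moves([
  [0, 0, -0.0005, 0, 0, 0, 1],
  [0.0006, 0, -0.0005, 0, 0, 0, 1],
  [0.0012, 0, -0.0005, 0, 0, 0, 1],
  [0.0012, 0, -0.0005, 0, 0, 0, 1],
])

```text
time: 18.18
tool_pos: [0.5026, 0.2937, 0.132]
tcp_rot: [0.122, 3.137, 0.001]
wrist_force: [1.4, -0.6, 5.9]
width: 0.184
```

apply_moves([
  [0.0006, 0, 0, 0, 0, 0, 1],
  [0.0012, 0, 0, 0, 0, 0, 1],
  [0.0012, 0, 0, 0, 0, 0, 1],
])

```text
time: 18.43
tool_pos: [0.5018, 0.2938, 0.1321]
tcp_rot: [0.122, 3.137, 0.001]
wrist_force: [2.2, -0.8, 4.6]
width: 0.185
```

apply_moves([
  [-0.0008, 0, 0, 0, 0, 0, 1],
  [-0.0016, 0, 0, 0, 0, 0, 1],
  [-0.0016, -0.0007, 0, 0, 0, 0, 1],
  [-0.0016, -0.0014, 0, 0, 0, 0, 1],
  [-0.0016, -0.0014, 0, 0, 0, 0, 1],
])

```text
time: 18.85
tool_pos: [0.5028, 0.2929, 0.1319]
tcp_rot: [0.123, 3.138, 0.003]
wrist_force: [1.4, 0.7, 5.5]
width: 0.183
```

apply_moves([
  [0, 0.0007, 0, 0, 0, 0, 1],
  [0, 0.0014, 0, 0, 0, 0, 1],
  [0, 0.0021, 0, 0, 0, 0, 1],
  [0, 0.0021, 0, 0, 0, 0, 1],
])

```text
time: 19.18
tool_pos: [0.5029, 0.2941, 0.1319]
tcp_rot: [0.122, 3.138, -0.0]
wrist_force: [0.8, -1.6, 6.9]
width: 0.184
```

apply_moves([
  [0, -0.0007, 0, 0, 0, 0, 1],
  [-0.0007, -0.0007, 0, 0, 0, 0, 1],
  [-0.0014, -0.0007, 0, 0, 0, 0, 1],
  [-0.0021, -0.0007, 0, 0, 0, 0, 1],
  [-0.0021, -0.0007, 0, 0, 0, 0, 1],
])

```text
time: 19.6
tool_pos: [0.5043, 0.2935, 0.1317]
tcp_rot: [-0.123, -3.139, -0.0]
wrist_force: [-0.9, -0.6, 7.0]
width: 0.186
```

apply_moves([
  [-0.0007, 0, 0, 0, 0, 0, 1],
  [-0.0014, 0, 0, 0, 0, 0, 1],
  [-0.0014, 0, 0, 0, 0, 0, 1],
])

```text
time: 19.85
tool_pos: [0.5052, 0.2934, 0.1316]
tcp_rot: [-0.122, -3.138, -0.0]
wrist_force: [-2.2, 0.1, 6.0]
width: 0.183
```

apply_moves([
  [0, 0, -0.003, 0, 0, 0, 1],
  [0.0015, 0, -0.005, 0, 0, 0, 1],
  [0.0015, 0, -0.005, 0, 0, 0, 1],
  [0.0015, 0, -0.005, 0, 0, 0, 1],
  [0.0015, 0, -0.005, 0, 0, 0, 1],
])

```text
time: 20.27
tool_pos: [0.5039, 0.2933, 0.1358]
tcp_rot: [-0.122, -3.138, 0.001]
wrist_force: [-0.3, -0.1, 0.4]
width: 0.184
```

```bash
cat >m.py <<'E'
from h import *
def meas(w,C,p,tag):
    g=cv2.cvtColor(w,cv2.COLOR_RGB2GRAY).astype(float)
    print(tag,p)
    u0=int(proj(C,p)[0])
    for r in range(203,238,3):                     # tube edges per row
        row=g[r,u0-22:u0+23];lo=np.nonzero(row<175)[0]
        if len(lo): print(r,lo.min()+u0-22,lo.max()+u0-22,end=" | ")
    print()
    for side in(-1,1):                             # neighbouring holes: every non-plate pixel
        cx=u0+1+side*43;roi=g[198:232,cx-17:cx+18];pl=np.median(roi[[0,1,-1,-2]])
        m=(np.abs(roi-pl)>5).astype(np.uint8);n,l,st,ce=cv2.connectedComponentsWithStats(m,connectivity=8)
        m=(np.abs(roi-pl)>5).astype(np.uint8)
        pts=np.argwhere(m)[:,::-1].astype(np.float32);hull=cv2.convexHull(pts)
        e=cv2.fitEllipse(hull);c=(e[0][0]+cx-17,e[0][1]+198)
        print("hole",side,np.round(c,2),np.round(e[1],1),onz(C,*c,.078).round(4),"bbox",cv2.boundingRect(pts))
        print("\n".join("".join("#" if q else "." for q in r) for r in m[::2]))
E
python3 - <<'E'
from m import *
s=status.read_state();print(s["time"],s["tool_pos"],s["wrist_force"].round(1))
w,C=shot("wrist","w8.png");np.savez("w8.npz",R=C[1],t=C[2]);np.save("p8.npy",s["tool_pos"])
meas(w,C,s["tool_pos"],"w8")
E
```

```text
20.2667 [0.50391942 0.29325061 0.13575938] [-0.3 -0.1  0.4]
w8 [0.50391942 0.29325061 0.13575938]
206 315 329 | 209 316 329 | 212 314 331 | 215 313 331 | 218 313 331 | 221 313 332 | 224 313 332 | 227 312 332 | 230 312 332 | 233 300 344 | 236 300 344 | 
hole -1 [279.24 212.09] [22.8 24.8] [0.5001 0.2613 0.078 ] bbox (4, 3, 25, 23)
...................................
...................................
..........#############............
.......##################..........
......#####################........
.....#####..################.......
....#####.....###############......
....######........###########......
....#######...............###......
.....########...........#####......
......######################.......
........##################.........
...........#############...........
...................................
...................................
...................................
...................................
hole 1 [364.88 212.27] [22.7 24.4] [0.5052 0.325  0.078 ] bbox (4, 3, 25, 23)
...................................
...................................
...........###########.............
........####.############..........
......#################.###........
.....################...####.......
.....##############.....####.......
....###########.........#####......
....###................#####.......
.....####............#######.......
.....########...###########........
.......##################..........
.........##############............
...................................
...................................
...................................
...................................
```

```bash
python3 - <<'E'
from h import *
w=cv2.imread("pics/w8.png")[:,:,::-1];z=np.load("w8.npz");C=(vision.get_calibration("wrist"),z["R"],z["t"]);p=np.load("p8.npy")
for r in range(196,222): print(r,[int(w[r,c].astype(int).sum()//3) for c in range(308,338,2)],w[r,322])
for dx in(-.003,0,.003):
  b=p-[0,0,.054]+[dx,0,0];print(dx,proj(C,b).round(1),proj(C,b-[.0064,0,0]).round(1))
print("plane well2",proj(C,(.50265,.29315,.078)),proj(C,(.50265-.0075,.29315,.078)))
s=cam("scene");im=cv2.imread("pics/s5.png")
E
```

```text
196 [232, 232, 232, 232, 232, 232, 232, 233, 232, 232, 232, 232, 231, 232, 232] [235 233 231]
197 [232, 232, 233, 232, 232, 232, 232, 232, 232, 232, 232, 232, 232, 232, 232] [235 233 230]
198 [233, 232, 232, 232, 232, 232, 232, 233, 232, 232, 232, 232, 232, 232, 232] [235 233 231]
199 [232, 232, 232, 232, 233, 232, 232, 232, 232, 232, 232, 232, 232, 232, 232] [234 232 230]
200 [232, 232, 232, 232, 232, 232, 230, 230, 231, 231, 232, 232, 232, 232, 232] [232 230 228]
201 [232, 233, 233, 232, 231, 228, 224, 221, 224, 227, 231, 231, 232, 232, 232] [225 222 218]
202 [232, 232, 232, 232, 228, 217, 213, 216, 216, 218, 227, 231, 232, 233, 233] [219 217 212]
203 [232, 232, 232, 229, 216, 216, 223, 226, 224, 218, 214, 227, 232, 232, 232] [229 227 224]
204 [233, 232, 232, 222, 195, 220, 229, 231, 230, 221, 185, 216, 230, 232, 232] [234 232 229]
205 [232, 232, 228, 208, 152, 192, 220, 222, 221, 200, 146, 199, 226, 232, 232] [225 223 220]
206 [232, 232, 224, 198, 127, 132, 157, 156, 159, 140, 129, 195, 220, 231, 232] [161 156 152]
207 [232, 231, 216, 202, 141, 84, 87, 83, 87, 86, 139, 207, 214, 2
[... 700 characters left out ...]
, 226, 232] [108 107 103]
216 [232, 229, 199, 113, 101, 102, 103, 105, 102, 95, 92, 95, 182, 227, 232] [108 106 103]
217 [232, 231, 199, 112, 99, 101, 98, 95, 98, 94, 91, 90, 182, 229, 232] [98 96 92]
218 [232, 232, 202, 112, 100, 90, 72, 73, 85, 83, 87, 88, 184, 230, 232] [74 74 71]
219 [233, 232, 205, 109, 94, 72, 48, 49, 74, 73, 77, 89, 179, 230, 232] [50 50 49]
220 [232, 232, 201, 108, 84, 58, 45, 49, 73, 79, 73, 89, 174, 230, 232] [50 50 48]
221 [233, 232, 195, 102, 77, 57, 66, 71, 81, 84, 81, 84, 163, 229, 232] [73 73 68]
-0.003 [322.  211.6] [321.3 203.3]
0 [322.3 215.5] [321.7 207.2]
0.003 [322.6 219.3] [322.  211.1]
plane well2 [322.06061801 212.20407935] [321.2804047  202.62512233]
```

apply_moves([
  [0.0003, -0.0001, 0.001, 0, 0, 0, 1],
  [0.0003, -0.0001, 0.002, 0, 0, 0, 1],
  [0.0003, -0.0001, 0.003, 0, 0, 0, 1],
  [0.0003, -0.0001, 0.004, 0, 0, 0, 1],
  [0.0003, -0.0001, 0.005, 0, 0, 0, 1],
  [0.0003, -0.0001, 0.006, 0, 0, 0, 1],
  [0.0003, -0.0001, 0.006, 0, 0, 0, 1],
])

```text
time: 20.9
tool_pos: [0.504, 0.2933, 0.13]
tcp_rot: [-0.122, -3.139, 0.0]
wrist_force: [0.6, -0.6, -0.9]
width: 0.184
```

No force at z 0.130, so it has entered. I'll keep lowering.

apply_moves([
  [0, 0, 0.002, 0, 0, 0, 1],
  [0, 0, 0.004, 0, 0, 0, 1],
  [0, 0, 0.006, 0, 0, 0, 1],
  [0, 0, 0.008, 0, 0, 0, 1],
])

```text
time: 21.23
tool_pos: [0.5041, 0.2933, 0.1221]
tcp_rot: [0.122, 3.139, 0.0]
wrist_force: [0.7, 0.2, 0.6]
width: 0.18
```

apply_moves([
  [0, 0, 0.002, 0, 0, 0, 1],
  [0, 0, 0.004, 0, 0, 0, 1],
  [0, 0, 0.006, 0, 0, 0, 1],
  [0, 0, 0.008, 0, 0, 0, 1],
  [0, 0, 0.01, 0, 0, 0, 1],
  [0, 0, 0.012, 0, 0, 0, 1],
])

```text
time: 21.73
tool_pos: [0.504, 0.2933, 0.1101]
tcp_rot: [0.122, 3.139, 0.0]
wrist_force: [1.1, 0.5, 0.5]
width: 0.182
```

apply_moves([
  [0, 0, 0.002, 0, 0, 0, 1],
  [0, 0, 0.004, 0, 0, 0, 1],
  [0, 0, 0.006, 0, 0, 0, 1],
  [0, 0, 0.008, 0, 0, 0, 1],
])

```text
time: 22.07
tool_pos: [0.504, 0.2933, 0.1021]
tcp_rot: [0.122, 3.139, 0.0]
wrist_force: [1.0, 0.6, -0.9]
width: 0.183
```

apply_moves([
  [0, 0, 0.002, 0, 0, 0, 1],
  [0, 0, 0.004, 0, 0, 0, 1],
  [0, 0, 0.006, 0, 0, 0, 1],
  [0, 0, 0.008, 0, 0, 0, 1],
])

```text
time: 22.4
tool_pos: [0.504, 0.2933, 0.0941]
tcp_rot: [0.122, 3.139, 0.0]
wrist_force: [0.4, 0.1, 0.3]
width: 0.183
```

apply_moves([
  [0, 0, 0.0007, 0, 0, 0, 1],
  [0, 0, 0.0014, 0, 0, 0, 1],
  [0, 0, 0.002, 0, 0, 0, 1],
  [0, 0, 0.002, 0, 0, 0, 1],
])

```text
time: 22.73
tool_pos: [0.504, 0.2933, 0.0923]
tcp_rot: [0.122, 3.139, -0.0]
wrist_force: [0.1, -1.1, 0.8]
width: 0.182
```

apply_moves([
  [0, 0, 0.0005, 0, 0, 0, 1],
  [0, 0, 0.001, 0, 0, 0, 1],
  [0, 0, 0.001, 0, 0, 0, 1],
])

```text
time: 22.98
tool_pos: [0.5044, 0.2935, 0.0922]
tcp_rot: [0.122, 3.138, 0.001]
wrist_force: [-0.1, -0.5, 6.0]
width: 0.184
```

The tube is on the floor: TCP 0.0922, so its underside is at ≈0.038, with 6 N on it. I'll ease off and release.

apply_moves([
  [0, 0, -0.0007, 0, 0, 0, 1],
  [0, 0, -0.0007, 0, 0, 0, 0.78],
  [0, 0, -0.0007, 0, 0, 0, 0.74],
  [0, 0, -0.0007, 0, 0, 0, 0.68],
  [0, 0, -0.0007, 0, 0, 0, 0.6],
  [0, 0, -0.0007, 0, 0, 0, 0.55],
  [0, 0, -0.0007, 0, 0, 0, 0.55],
])

```text
time: 23.57
tool_pos: [0.5038, 0.2932, 0.0918]
tcp_rot: [-0.122, -3.139, 0.0]
wrist_force: [0.3, 0.4, -0.0]
width: 0.453
```

apply_moves([
  [0, 0, -0.005, 0, 0, 0, 0.55],
  [0, 0, -0.015, 0, 0, 0, 0.55],
  [0, 0, -0.03, 0, 0, 0, 0.55],
  [0, 0, -0.055, 0, 0, 0, 0.55],
  [0, 0, -0.08, 0, 0, 0, 0.55],
  [0, 0, -0.1, 0, 0, 0, 0.55],
  [0, 0, -0.1, 0, 0, 0, 0.55],
  [0, 0, -0.1, 0, 0, 0, 0.55],
])

```text
time: 24.23
tool_pos: [0.5054, 0.294, 0.1947]
tcp_rot: [0.122, 3.135, 0.004]
wrist_force: [0.3, 0.1, 1.5]
width: 0.447
```

```bash
python3 b.py; python3 - <<'E'
from h import *
s=status.read_state();print(s["tool_pos"],s["width"])
w,C=shot("wrist","w9.png");S=cam("scene");a,_=shot("scene","s9.png")
def pb(im,roi):
    h=cv2.cvtColor(im,cv2.COLOR_RGB2HSV);m=cv2.inRange(h,(125,50,30),(160,255,255));x0,y0,x1,y1=roi;k=np.zeros_like(m);k[y0:y1,x0:x1]=m[y0:y1,x0:x1]
    n,l,st,ce=cv2.connectedComponentsWithStats(k);return [(ce[i].round(1),st[i].tolist()) for i in range(1,n) if st[i][4]>15]
q=proj(C,(.5027,.2932,.1075));r=proj(S,(.5027,.2932,.1075));print("expected cap centre",q,r)
A=pb(w,(290,140,360,300));B=pb(a,(300,110,350,180));print(A,B)
print("top ring expect",proj(C,(.5027,.2932,.119)))
a_=max(A,key=lambda x:x[1][4])[0];b_=max(B,key=lambda x:x[1][4])[0];print(two(C,a_,S,b_))
print("blue",[(c.round(1)) for c in []])
E
```

```text
24.23 [0.5054 0.294  0.1947] [0.3  0.05 1.51]
vial 288 353 mm/px 0.97 bubble 314 327 rings? [311, 331] off from vial mid mm 0.0
[0.50421057 0.29341789 0.19278278] 0.44756121865995724
expected cap centre [321.77642887 201.04814741] [326.07695009 164.29087593]
[(array([322.4, 200.4]), [314, 189, 18, 24, 315])] [(array([325.9, 164.3]), [322, 158, 8, 13, 87])]
top ring expect [321.78069346 205.22422631]
(array([0.5024364 , 0.29370439, 0.10714616]), np.float64(0.00031645005850070544))
blue []
```

```bash
python3 -c "
from h import *
print(status.read_state()['wrist_force'],job.finish_job())"
```

```text
the job is handed in; nothing more can be done
[ 0.17583423 -0.29815827 -0.67733478] None
```

The stand is levelled, the purple-capped sample tube is standing released in the middle well, and the job is handed in. `finish_job()` gives no verdict, so what follows rests on my own measurements.

- **Levelling:** I rolled the wheel away from the robot in three fingertip strokes, with at most about 11.5 N read between moves. The bubble measured 0.0 mm from the middle after I let go, and again after the tube was placed.
- **Placing:** My first attempts to lower the tube caught on the guide plate's rim at about 5–7 N. Sliding it sideways in contact did not free it. I lifted clear, re-measured the holes (outer two 63.9 mm apart, against the 64 mm they should be) and it then went in freely. It reached the floor at about 6 N.
- **Last checks:** Two camera views put the cap centre at (0.5024, 0.2937, 0.1071), within about 0.6 mm of where a seated, upright tube should be. The jaws are open and the arm is clear, with no contact force beyond sensor noise.
- **Not re-checked:** I did not measure the blue tubes, the jar or the bottle at the end. The blue tubes were upright in their places just after the lift, and I saw no contact with any of them.

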